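# Set the wet-felting tools on their drying rests

### The arm

A 6-joint arm with a two-finger parallel gripper is mounted at the origin on the work surface. World frame = base frame: x ahead of the robot, y to its left, z up, the work surface at z = 0. Lengths are in m, angles in rad, forces in N, time in s.
With the tool pointing down it reaches from about 0.4 to 0.925 m from the base axis. Payload 3.4 kg.
Tool frame: the origin (TCP) lies at the very end of the fingers, on their centre line; the grasp point (between the pads) lies 19 mm behind it; x points along the fingers, z is the direction in which the jaws open and shut, and the axes are right-handed (so a half turn about x gives the same grasp; the last joint's range is limited). The gripper opens to 85 mm and grips with 20 to 120 N. Pads are 22 mm wide; open, the fingers measure 114 mm over their backs; the gripper's body (76 mm by 85 mm) begins 54 mm behind the grasp point. The pads swing forward as they close: fully open they stand 13 mm farther back than shut.
Start: joints at [1.115, 0.307, 1.506, -0, 1.328, -0.073], TCP at [0.215, 0.533, 0.231] pointing down, gripper open.
Joint ranges: [-3.12, 3.12], [-1.05, 2.28], [0.14, 2.33], [-1.42, 4.57], [0.1, 2.73], [-2.68, 2.68]. Speed limits (rad/s): [2.57, 2.57, 3.14, 3.14, 3.14, 3.14].

### API

Orientations are given as a unit quaternion [x, y, z, w].
In Python, from workcell import monitor, imaging, job_done, silhouettes gives the robot as it stands. The module is installed in compiled form; this text tells all that it offers.
- The arm moves only by the tool apply_moves, never from a script. Its argument "steps" is a list of rows, each a list of 3 entries, a list of its own where there are three numbers: the opening, from -1 (shut) to 1 (fully open), then the shift along the tool's x, y, z in mm, then the turn about the tool's x in rad. In form: [[fingers, [x, y, z], roll], ...]. A call has 1 to 5 rows; each row shifts and turns the commanded pose from where the row before left it, along the tool's axes as they then stand; what a row does not reach is not made up. A row lasts 1/10 s, in which the tool goes at most 50 mm and 8.59 degrees, less where a joint would pass 70% of its speed; a pose out of reach is approached as far as the arm can. A call with a gripper value outside its range is refused whole. The fingers move at their own pace and stop on an object; "newtons" is the grip in N (left out, the last holds). Time passes only in rows, so rows that do not move let the fingers close. It gives the time, the measured TCP pose, the force and the opening at its end, in the units of the state.
- monitor.sense(): the state, without advancing time (a new reading comes with each control period).
- imaging.read_camera(name): name is "scene" or "top"; returns the picture (400x640x3 uint8, red, green, blue); there is no depth.
- imaging.calibration(name): a dict with "vfov" (degrees; the focal length in pixels is half the picture's height over the tangent of half this angle, whatever the lens; pixels are square), "cx", "cy" (the principal point, pixels), "k1" (the pictures are not rectified: a ray, as slopes to the right and down, at radius r is drawn at 1 + k1 r^2 times it, then the intrinsics apply), "origin" and "rotation" of the camera in the world. Camera axes: x right, y down, z forward; pixel columns grow to the right and rows downward; lengths in m; the calibration is good to about 2 mm. A picture is of the moment at which its call begins. calibration takes no time and is no camera call.
- job_done(): hands the job in, once; it reports no verdict.
Trained networks look in the newest picture that a camera, given by its name, has taken for a name from the list of things; names that differ only in an ending like _2 or _b are one class to them, and where a whole thing is asked for, a point or a joint stands for the part that bears it (a point fixed in the world has none). Each returns a list of dicts, best first, with "confidence" (0 to 1); they miss things now and then, are a little off and sometimes report something else, mostly with a low value. They report only what shows in the picture. A call takes as long as a camera call.
- silhouettes(name, camera): "mask" (400x640 bool, what is visible of it) and "bbox" ([left, top, width, height] in pixels, round what is visible of it).
The state is a dict: "clock": time; "joint_pos": joint angles; "dq": joint speeds; "tau": joint torques, N m; "ee_pos": TCP position; "orientation": TCP orientation; "contact_force": force on the tool from outside, world axes, zero at the start; "torque": the same for the moment, N m; "grip_width": finger opening in m.
Only numpy, scipy, OpenCV 4.12 (cv2) and the standard library are available. Lean on these libraries where they do the work, as an engineer would, in place of code of your own. Each camera call takes 0.05 s, during which the arm holds its last target. There are 200 camera calls.

### The job

The felting is done: set each of the four tools on the rest that is made for it, so that they can drain and dry. The soap goes flat into the slatted soap dish, the knobbed felting disc flat into the shallow white saucer, the sprinkler can upright into the deep terracotta cup, and the ribbed bar lengthwise into both notches of the wooden cradle, centred so that it sticks out equally at both ends. Leave the jar and the mug standing where they are.

Things in the scene. Friction and masses are not known exactly. Their poses are not given: they have to be found in the camera images.
- soap_mid (a point): Bar of plain olive soap, a block 52 mm (its x) by 80 mm (its y) by 34 mm high, lying flat on the table. Point: its centre, 17 mm above its underside. Its y runs along its length. Loose, about 0.15 kg.
- disc_mid (a point): Ribbed felting disc of turned pale wood: a round plate 78 mm across and 17 mm thick with a waist (24 mm across, 26 mm up) and a mushroom knob on top, 40 mm across at its widest, 48 mm above the underside; 58 mm high in all. It stands on its plate. Point: on its axis, 29 mm above its underside (half-way up); its z points up along the axis. Loose, about 0.12 kg.
- bar_mid (a point): Ribbed fulling bar of brown wood, an octagonal rod 30 mm across its flats and about 170 mm long, lying on one flat on the table. Point: its centre, 15 mm above the table. Its y runs along its length. Loose, about 0.10 kg.
- can_mid (a point): Sprinkler can: upright round aluminium can 54 mm across with a domed brass lid (55 mm across, with small holes), 78 mm high in all; the straight wall of the can is 60 mm high, the lid's straight edge goes on to 68 mm. Point: on its axis, 39 mm above its underside (half-way up); z points up along the axis. Rigid, loose, about 0.13 kg, standing on the table.
- soap_seat (a point): Slatted wooden soap dish, oblong, fixed to the table: outside 84 mm (its x) by 112 mm (its y), inside 68 by 96 mm, rim 8 mm thick and 16 mm above the table. Point: centre of the top of the slats, 10 mm above the table, where the soap's underside rests. Its y runs along its length.
- disc_seat (a point): Shallow round white ceramic saucer, fixed to the table: 108 mm across its rim, rim 16 mm above the table, inside about 92 mm across at the floor. Point: centre of its inner floor, 6 mm above the table, where the felting disc's underside rests. The disc is too wide for the drip cup.
- bar_seat (a point): Pale wooden cradle, fixed: base board 74 (its x) by 126 mm (its y), 10 mm thick, and two supports 14 mm thick across it at 50 mm either side of the middle (along y). Each has a flat-floored notch 46 mm wide, open on top: floor 32, prong tops 48 mm above the table. Point: midway between the notches at floor height, where the bar's underside rests; the bar lies along its y. 86 mm free between supports.
- can_seat (a point): Small deep round terracotta drip cup, open at the top, fixed to the table: 80 mm across, rim 30 mm above the table, inside about 70 mm across. Point: centre of its inner floor, 6 mm above the table, where the sprinkler can's underside rests.
- jar_mid (a point): Bystander: upright green glass jar with a steel lid, 72 mm across and 110 mm high, at the far side of the work. Point: its centre, 55 mm up. z up. Loose.
- mug_mid (a point): Bystander: blue ceramic mug, 76 mm across and 85 mm high, handle at its +y, at the far side of the work. Point: its centre, 42 mm up. z up. Loose.

How it is judged:
By the outcome, as a careful person would: the job done as asked, in the order asked, and still so for the second after the job is handed in, with the robot touching nothing.
It also fails if it takes over 112 s, if anything falls off the work surface, if the arm or the gripper's body presses on something with over 40 N, if the wrist force passes 120 N, or if a joint passes its speed limit or range.

## Working session

There is one attempt and no reset: what is moved stays moved. The work goes in short steps, Python scripts to look and compute and a tool call to move; the robot and the scene stay as the last step left them, time stands still between calls to the robot, and variables do not carry over. Pictures are saved under pics/ and viewed, about 12 in all and at most 16, crops included, and the job is handed in when it is done.

Besides the shell and the picture viewer there is one more tool, called after "Call:" by a JSON object that holds its "api" and its "payload", one argument or row to a line. apply_moves: Moves the arm, as the interface text tells. Its arguments: {"type":"object","properties":{"steps":{"type":"array","items":{"type":"array"}},"newtons":{"type":"number"}},"required":["steps"]}

```bash
mkdir -p pics; cat > h.py <<'E'
import numpy as np, cv2
from workcell import monitor, imaging, job_done, silhouettes
from scipy.spatial.transform import Rotation as R
def cal(n):
    c=imaging.calibration(n); f=200/np.tan(np.radians(c["vfov"])/2)
    return c,f,np.array(c["origin"]),np.array(c["rotation"]).reshape(3,3)
def ray(n,uv):
    c,f,o,M=cal(n); d=(np.atleast_2d(uv)-[c["cx"],c["cy"]])/f; s=d.copy()
    for _ in range(20): s=d/(1+c["k1"]*(s**2).sum(1,keepdims=True))
    return o,np.c_[s,np.ones(len(s))]@M.T
def toz(n,uv,z):
    o,d=ray(n,uv); return o+d*((z-o[2])/d[:,2:])
def proj(n,P):
    c,f,o,M=cal(n); q=(np.atleast_2d(P)-o)@M; s=q[:,:2]/q[:,2:]
    return s*(1+c["k1"]*(s**2).sum(1,keepdims=True))*f+[c["cx"],c["cy"]]
def pic(n,fn,crop=None,scale=1):
    im=imaging.read_camera(n)
    out=im if crop is None else im[crop[1]:crop[3],crop[0]:crop[2]]
    cv2.imwrite("pics/"+fn,cv2.resize(out[:,:,::-1],None,fx=scale,fy=scale)); return im
E
python3 - <<'E'
from h import *
for n in("scene","top"):
    c,f,o,M=cal(n); print(n,c["vfov"],c["cx"],c["cy"],c["k1"],o.round(3),M.round(3).tolist())
pic("top","t0.png");pic("scene","s0.png")
s=monitor.sense(); print(s["clock"],s["ee_pos"],s["orientation"],s["grip_width"],R.from_quat(s["orientation"]).as_matrix().round(3).tolist())
Z=dict(soap_mid=.034,disc_mid=.048,bar_mid=.03,can_mid=.068,soap_seat=.016,disc_seat=.016,bar_seat=.048,can_seat=.03,jar_mid=.11,mug_mid=.085)
for k,z in Z.items():
    for d in silhouettes(k,"top")[:2]:
        m=d["mask"].astype(np.uint8); 
        cs=max(cv2.findContours(m,0,2)[0],key=cv2.contourArea)
        p=toz("top",cs[:,0,:].astype(float),z)[:,:2]
        r=cv2.minAreaRect((p*1000).astype(np.float32)); print(k,round(d["confidence"],2),d["bbox"],np.round(r[0],1),np.round(r[1],1),round(r[2],1))
E
```

```text
Traceback (most recent call last):
  File "h.py", line 6, in cal
    return c,f,np.array(c["origin"]),np.array(c["rotation"]).reshape(3,3)
                                     ~~~~~~~~~~~~~~~~~~~~~~~~~~~~~~~^^^^^
ValueError: cannot reshape array of size 4 into shape (3,3)
```

Rotation is a quaternion.

```bash
sed -i 's/np.array(c\["rotation"\]).reshape(3,3)/R.from_quat(c["rotation"]).as_matrix()/' h.py
python3 - <<'E'
from h import *
for n in("scene","top"):
    c,f,o,M=cal(n); print(n,c["vfov"],c["cx"],c["cy"],c["k1"],o.round(3),M.round(3).tolist())
pic("top","t0.png");pic("scene","s0.png")
s=monitor.sense(); print(s["clock"],s["ee_pos"],s["orientation"],s["grip_width"],R.from_quat(s["orientation"]).as_matrix().round(3).tolist())
Z=dict(soap_mid=.034,disc_mid=.048,bar_mid=.03,can_mid=.068,soap_seat=.016,disc_seat=.016,bar_seat=.048,can_seat=.03,jar_mid=.11,mug_mid=.085)
for k,z in Z.items():
    for d in silhouettes(k,"top")[:2]:
        m=d["mask"].astype(np.uint8); 
        cs=max(cv2.findContours(m,0,2)[0],key=cv2.contourArea)
        p=toz("top",cs[:,0,:].astype(float),z)[:,:2]
        r=cv2.minAreaRect((p*1000).astype(np.float32)); print(k,round(d["confidence"],2),d["bbox"],np.round(r[0],1),np.round(r[1],1),round(r[2],1))
E
```

```text
scene 57.48109365626784 315.37733330031796 203.51357646518568 0.002952292986750296 [1.174 0.298 0.887] [[-0.435, 0.695, -0.572], [0.9, 0.342, -0.269], [0.008, -0.633, -0.774]]
top 53.4001005028947 317.83332245419246 199.7819930549793 -0.032089211445660105 [ 0.415 -0.012  1.   ] [[0.028, -0.98, 0.195], [-1.0, -0.028, 0.002], [0.003, -0.195, -0.981]]
0.1 [0.21451591 0.53278739 0.23047075] [-0.39608457  0.58656624  0.39541017  0.58541255] 0.08564474272814683 [[-0.001, -0.928, 0.374], [-0.002, 0.374, 0.928], [-1.0, 0.0, -0.002]]
soap_mid 0.65 [243.2, 197.2, 33.4, 23.9] [580.9 133.5] [53.9 81.1] 14.8
disc_mid 0.82 [341.5, 261.3, 30.0, 34.9] [ 423.  -102.6] [71.9 75.5] 1.5
disc_mid 0.75 [423.3, 262.0, 67.7, 19.5] [ 439.3 -341.4] [ 29.9 170.3] 4.6
bar_mid 0.64 [421.0, 262.6, 69.6, 18.8] [ 438.9 -347.8] [ 34.7 174.7] 5.4
bar_mid 0.47 [339.2, 116.9, 45.4, 41.7] [ 777.7 -126.3] [107.1 103.2] 37.6
can_mid 0.72 [162.4, 255.4, 32.8, 28.8] [425.6 309.2] [54.9 74.8] 1.9
soap_seat 0.79 [343.6, 187.1, 54.3, 44.0] [ 594.7 -135.8] [ 84.7 113.4] 22.9
disc_seat 0.97 [243.0, 243.5, 43.8, 45.4] [440.1 114.5] [108. 102.] 47.3
bar_seat 0.64 [141.8, 188.0, 64.5, 40.3] [578.2 344.6] [138.4  73.8] 68.8
can_seat 0.61 [438.7, 193.4, 30.0, 26.8] [ 600.  -342.7] [75.9 83. ] 44.6
jar_mid 0.69 [244.6, 199.1, 34.1, 23.1] [566.6 121. ] [53.6 74.4] 15.0
jar_mid 0.55 [241.6, 118.3, 37.1, 37.7] [743.2 127.8] [101.2  67.1] 21.0
mug_mid 0.9 [340.6, 118.2, 43.5, 43.3] [ 757.7 -119. ] [102.6  97.1] 38.0
```

View pics/t0.png

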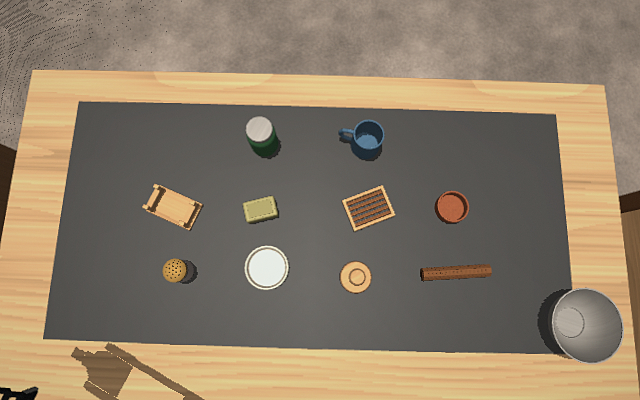

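View pics/s0.png

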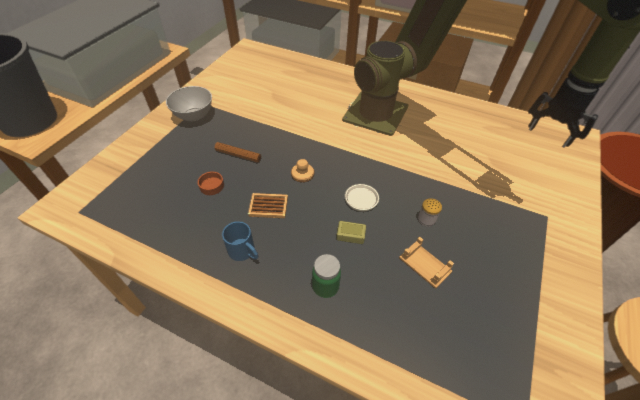

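The pictures show all ten things clearly, plus a steel bowl: soap at (260,209) top view, saucer (266,268), disc (356,277), dish (369,208), can (175,270), cup (452,207), cradle (172,207) and bar (456,272). Next I fit known shapes to masks from both cameras.

```bash
cat > fit.py <<'E'
from h import *
from scipy.optimize import least_squares
t=np.linspace(0,2*np.pi,40,endpoint=False)
def cyl(*rz): return np.vstack([np.c_[r*np.cos(t),r*np.sin(t),0*t+z] for r,z in rz])
def box(a,b,z0,z1): return np.array([[x,y,z] for x in(-a/2,a/2) for y in(-b/2,b/2) for z in(z0,z1)])
S=dict(soap_mid=box(.052,.08,0,.034),disc_mid=cyl((.039,0),(.039,.017),(.02,.048),(.012,.058)),
 bar_mid=box(.03,.17,.009,.021),can_mid=cyl((.027,0),(.0275,.068),(.012,.078)),
 soap_seat=box(.084,.112,0,.016),disc_seat=cyl((.035,0),(.054,.016)),
 bar_seat=np.vstack([box(.074,.126,0,.01),box(.074,.114,.01,.048)]),can_seat=cyl((.036,0),(.04,.03)))
S["bar_mid"]=np.vstack([box(.03,.17,.0088,.0212),box(.0124,.17,0,.03)])
def mom(m):
    a=m["m00"]; return np.array([m["m10"]/a,m["m01"]/a,m["mu20"]/a,m["mu11"]/a,m["mu02"]/a])
def fit(k,x0,cams=("top","scene"),zoff=0,box_thr=40):
    pts=S[k]+[0,0,zoff]; isr=k[:3] in("dis","can")
    W=lambda p:pts@R.from_euler("z",0 if isr else p[2]).as_matrix().T+[p[0],p[1],0]
    ob={}
    for c in cams:
        for d in silhouettes(k,c):
            m=d["mask"].astype(np.uint8); cs=max(cv2.findContours(m,0,2)[0],key=cv2.contourArea)
            h=cv2.moments(cv2.convexHull(np.argwhere(m)[:,::-1].astype(np.float32)))
            if h["m00"]<20: continue
            h=mom(h)
            if np.linalg.norm(h[:2]-proj(c,[x0[0],x0[1],zoff+.02])[0])<box_thr: ob[c]=h;break
    w=np.array([1,1,.05,.05,.05])
    def res(p,cc): return np.concatenate([w*(mom(cv2.moments(cv2.convexHull(proj(c,W(p)).astype(np.float32))))-ob[c]) for c in cc])
    out={}
    for cc in [tuple(ob)]+[(c,) for c in ob]:
        r=least_squares(res,x0,x_scale=[.01,.01,.2],diff_step=1e-3)
        if 0: pass
        out["+".join(cc)]=r
    return out
def lsq(*a): pass
E
sed -i 's/r=least_squares(res,x0,x_scale=\[.01,.01,.2\],diff_step=1e-3)/r=least_squares(res,x0,args=(cc,),x_scale=[.01,.01,.2],diff_step=1e-3)/; /if 0: pass/d; /^def lsq/d' fit.py
python3 - <<'E'
from fit import *
for c in("top","scene"): imaging.read_camera(c)
D=np.radians
X=dict(soap_mid=(.581,.1335,D(15)),soap_seat=(.595,-.136,D(23)),disc_mid=(.42,-.1,0),disc_seat=(.44,.1145,0),can_mid=(.425,.309,0),can_seat=(.6,-.343,0),bar_mid=(.439,-.341,D(4)),bar_seat=(.578,.345,D(-21)))
for k,x in X.items():
    for c,r in fit(k,x).items(): print(k,c,(r.x[:2]*1000).round(1),np.degrees(r.x[2]).round(1),"cost",round(r.cost,2))
E
```

```text
soap_mid top+scene [582.7 133.9] 11.7 cost 0.35
soap_mid top [583.3 134.5] 13.5 cost 0.1
soap_mid scene [581.5 133.1] 11.8 cost 0.11
soap_seat top+scene [ 595.4 -136. ] 21.9 cost 0.17
soap_seat top [ 595.9 -136.3] 22.0 cost 0.03
soap_seat scene [ 594.5 -135.7] 27.8 cost 0.08
disc_mid top+scene [ 422.7 -105.4] 0.0 cost 0.18
disc_mid top [ 423.2 -105.3] 0.0 cost 0.01
disc_mid scene [ 420.9 -106.2] 0.0 cost 0.06
disc_seat top+scene [440.3 112.9] 0.0 cost 0.23
disc_seat top [440.  112.9] 0.0 cost 0.02
disc_seat scene [441.2 113. ] 0.0 cost 0.18
can_mid top+scene [425.7 318.6] 0.0 cost 0.09
can_mid top [425.7 319.1] 0.0 cost 0.01
can_mid scene [425.7 317.8] 0.0 cost 0.02
can_seat top+scene [ 601.9 -345.1] 0.0 cost 0.05
can_seat top [ 601.7 -345.4] 0.0 cost 0.0
can_seat scene [ 602.5 -344.4] 0.0 cost 0.01
bar_mid top+scene [ 439.8 -351.5] 4.2 cost 4.35
bar_mid top [ 440.5 -352.2] 6.1 cost 1.88
bar_mid scene [ 438.5 -351.1] -3.3 cost 1.25
bar_seat top+scene [584.4 355.4] -23.4 cost 1.5
bar_seat top [583.2 355.5] -22.3 cost 0.44
bar_seat scene [586.1 355.1] -23.7 cost 0.83
```

```bash
cat > plan.py <<'E'
from h import *
import sys
def state():
    s=monitor.sense(); M=R.from_quat(s["orientation"]).as_matrix()
    return s,np.array(s["ee_pos"])*1000,np.degrees(np.arctan2(M[1,2],M[0,2])),M
def plan(*way,f=1,v=46):
    """way: (x,y,z mm, yaw deg, fingers); prints rows to write"""
    s,p,a,M=state(); print("at",p.round(1),round(a,1),"t",round(s["clock"],1),"w",round(s["grip_width"],4),"tilt",M[2].round(4),"j6",round(s["joint_pos"][5],2))
    for x,y,z,b,*o in way:
        o=o[0] if o else f; q=np.array([x,y,z]); da=-np.radians((b-a+90)%180-90)
        n=int(max(1,np.ceil(np.linalg.norm(q-p)/v),np.ceil(abs(da)/.145)))
        rows=[]
        for i in range(n):
            t=np.radians(a); 
            d=np.round((q-p)/(n-i)); r=round(da/(n-i),3)
            l=[-d[2],-np.sin(t)*d[0]+np.cos(t)*d[1],np.cos(t)*d[0]+np.sin(t)*d[1]]; l=np.round(l)
            rows.append([o,[int(e) for e in l],r])
            p=p+[-np.sin(t)*l[1]+np.cos(t)*l[2],np.cos(t)*l[1]+np.sin(t)*l[2],-l[0]]; a-=np.degrees(r); da-=r
        print("->",(x,y,z,b)); 
        for i in range(0,n,5): print(str(rows[i:i+5]).replace(" ",""))
E
python3 - <<'E'
from plan import *
plan((583,134,200,12.7),(583,134,90,12.7))
E
```

```text
at [214.8 533.4 231.3] 68.1 t 1.5 w 0.0854 tilt [-1.  0.  0.] j6 -0.07
-> (583, 134, 200, 12.7)
[[1,[3,-41,-19],np.float64(0.081)],[1,[3,-42,-16],np.float64(0.08)],[1,[3,-44,-12],np.float64(0.081)],[1,[2,-44,-9],np.float64(0.08)],[1,[3,-45,-5],np.float64(0.081)]]
[[1,[2,-45,-1],np.float64(0.08)],[1,[3,-45,1],np.float64(0.081)],[1,[2,-46,5],np.float64(0.08)],[1,[3,-44,9],np.float64(0.081)],[1,[2,-44,13],np.float64(0.08)]]
[[1,[3,-43,15],np.float64(0.081)],[1,[2,-40,19],np.float64(0.08)]]
-> (583, 134, 90, 12.7)
[[1,[37,0,0],np.float64(0.0)],[1,[37,0,0],np.float64(0.0)],[1,[36,0,0],np.float64(0.0)]]
```

Call:
{"api": "apply_moves", "payload": {
  "steps": [
    [1,[3,-41,-19],0.081],
    [1,[3,-42,-16],0.08],
    [1,[3,-44,-12],0.081],
    [1,[2,-44,-9],0.08],
    [1,[3,-45,-5],0.081]
  ],
  "newtons": 40
}}

```text
clock: 2.0
ee_pos: [0.37, 0.3671, 0.2175]
orientation: [-0.269, 0.653, 0.27, 0.654]
contact_force: [1.0, 1.0, 0.1]
grip_width: 0.0852
```

Call:
{"api": "apply_moves", "payload": {
  "steps": [
    [1,[2,-45,-1],0.08],
    [1,[3,-45,1],0.081],
    [1,[2,-46,5],0.08],
    [1,[3,-44,9],0.081],
    [1,[2,-44,13],0.08]
  ]
}}

```text
clock: 2.5
ee_pos: [0.5237, 0.1997, 0.2053]
orientation: [-0.133, 0.694, 0.133, 0.694]
contact_force: [-0.1, 0.9, 0.4]
grip_width: 0.0855
```

Call:
{"api": "apply_moves", "payload": {
  "steps": [
    [1,[3,-43,15],0.081],
    [1,[2,-40,19],0.08],
    [1,[37,0,0],0],
    [1,[37,0,0],0],
    [1,[36,0,0],0]
  ]
}}

```text
clock: 3.0
ee_pos: [0.5834, 0.1337, 0.0893]
orientation: [-0.078, 0.702, 0.078, 0.703]
contact_force: [-0.2, 0.7, -0.2]
grip_width: 0.0854
```

Call:
{"api": "apply_moves", "payload": {
  "steps": [
    [1,[0,0,0],0],
    [1,[0,0,0],0]
  ]
}}

```text
clock: 3.2
ee_pos: [0.5826, 0.1344, 0.0902]
orientation: [-0.078, 0.703, 0.078, 0.702]
contact_force: [1.1, 0.2, 1.3]
grip_width: 0.0854
```

```bash
sed -i 's/r=round(da/r=round(float(da)/' plan.py; python3 - <<'E'
from plan import *
plan((583,134,30,12.7),(583,134,9,12.7))
E
```

```text
at [582.6 134.4  90.2] 12.7 t 3.2 w 0.0854 tilt [-1.0e+00  1.0e-04 -1.5e-03] j6 -0.07
-> (583, 134, 30, 12.7)
[[1,[30,0,0],0.0],[1,[30,0,0],0.0]]
-> (583, 134, 9, 12.7)
[[1,[21,0,0],0.0]]
```

Call:
{"api": "apply_moves", "payload": {
  "steps": [
    [1,[30,0,0],0],
    [1,[30,0,0],0],
    [1,[24,0,0],0],
    [1,[0,0,0],0]
  ]
}}

```text
clock: 3.6
ee_pos: [0.5823, 0.1345, 0.0059]
orientation: [-0.079, 0.703, 0.078, 0.702]
contact_force: [-0.5, -0.6, 1.0]
grip_width: 0.0852
```

Call:
{"api": "apply_moves", "payload": {
  "steps": [
    [-1,[0,0,0],0],
    [-1,[0,0,0],0],
    [-1,[0,0,0],0],
    [-1,[0,0,0],0],
    [-1,[0,0,0],0]
  ]
}}

```text
clock: 4.1
ee_pos: [0.5847, 0.1347, 0.0089]
orientation: [-0.078, 0.701, 0.078, 0.704]
contact_force: [-0.7, 1.0, 7.6]
grip_width: 0.0516
```

Call:
{"api": "apply_moves", "payload": {
  "steps": [
    [-1,[0,0,0],0],
    [-1,[0,0,0],0],
    [-1,[-15,0,0],0],
    [-1,[-30,0,0],0],
    [-1,[-30,0,0],0]
  ]
}}

```text
clock: 4.6
ee_pos: [0.5825, 0.1343, 0.0825]
orientation: [-0.078, 0.703, 0.078, 0.703]
contact_force: [0.9, 0.7, -1.1]
grip_width: 0.0514
```

```bash
python3 - <<'E'
from plan import *
plan((595.5,-136,90,22.5),f=-1)
pic("scene","s1.png",(220,120,470,300),3)
E
```

```text
at [582.5 134.3  82.5] 12.7 t 4.6 w 0.0514 tilt [-1.e+00  0.e+00 -4.e-04] j6 -0.07
-> (595.5, -136, 90, 22.5)
[[-1,[-1,-44,-8],-0.028],[-1,[-1,-44,-9],-0.029],[-1,[-1,-44,-10],-0.028],[-1,[-1,-44,-12],-0.029],[-1,[-2,-43,-13],-0.028]]
[[-1,[-1,-43,-13],-0.029]]
```

View pics/s1.png

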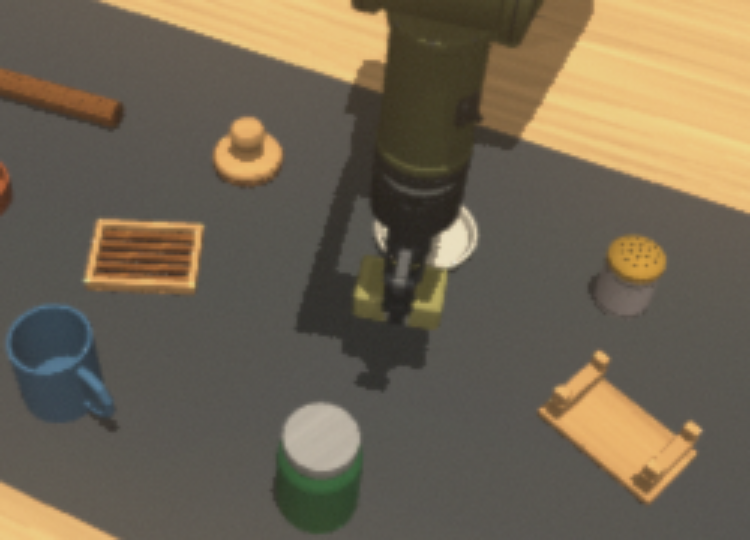

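Soap is held level in the crop (about (400,290)); carry it to the dish at (147,255).

Call:
{"api": "apply_moves", "payload": {
  "steps": [
    [-1,[-1,-44,-8],-0.028],
    [-1,[-1,-44,-9],-0.029],
    [-1,[-1,-44,-10],-0.028],
    [-1,[-1,-44,-12],-0.029],
    [-1,[-2,-43,-13],-0.028]
  ]
}}

```text
clock: 5.15
ee_pos: [0.5933, -0.0924, 0.0883]
orientation: [-0.129, 0.695, 0.128, 0.696]
contact_force: [1.4, 0.1, -1.4]
grip_width: 0.0516
```

Call:
{"api": "apply_moves", "payload": {
  "steps": [
    [-1,[-1,-43,-13],-0.029],
    [-1,[0,0,0],0],
    [-1,[30,0,0],0],
    [-1,[20,0,0],0],
    [-1,[0,0,0],0]
  ]
}}

```text
clock: 5.65
ee_pos: [0.5938, -0.1346, 0.0362]
orientation: [-0.137, 0.695, 0.139, 0.692]
contact_force: [-0.3, 1.5, -1.3]
grip_width: 0.0515
```

```bash
python3 - <<'E'
from plan import *
plan((595.5,-136,17,22.3),f=-1)
pic("top","t2.png",(310,150,430,250),6)
pic("scene","s2.png",(220,160,320,240),6)
a=cv2.imread("pics/t2.png");b=cv2.imread("pics/s2.png")
cv2.imwrite("pics/c2.png",np.hstack([cv2.resize(a,(400,334)),cv2.resize(b,(400,334))]))
E
```

```text
at [ 593.8 -134.6   36.2] 22.5 t 5.7 w 0.0515 tilt [-1.      0.0036 -0.0041] j6 -0.69
-> (595.5, -136, 17, 22.3)
[[-1,[19,-2,1],0.003]]
```

View pics/c2.png

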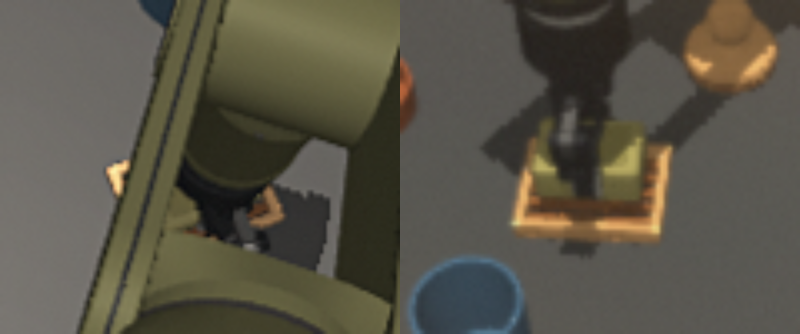

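The soap hangs over the dish, aligned with it (right half, about (590,160)). Lower it.

Call:
{"api": "apply_moves", "payload": {
  "steps": [
    [-1,[12,-2,1],0],
    [-1,[6,0,0],0],
    [-1,[0,0,0],0]
  ]
}}

```text
clock: 6.05
ee_pos: [0.5975, -0.1366, 0.0197]
orientation: [-0.138, 0.694, 0.138, 0.693]
contact_force: [-0.1, 0.3, -1.4]
grip_width: 0.051
```

Call:
{"api": "apply_moves", "payload": {
  "steps": [
    [-1,[2,0,0],0],
    [-1,[0,0,0],0]
  ]
}}

```text
clock: 6.25
ee_pos: [0.5982, -0.1369, 0.0189]
orientation: [-0.138, 0.693, 0.138, 0.694]
contact_force: [-0.8, 0.3, 2.1]
grip_width: 0.0516
```

Call:
{"api": "apply_moves", "payload": {
  "steps": [
    [-1,[2,0,0],0],
    [0.5,[0,0,0],0],
    [0.5,[0,0,0],0],
    [0.5,[0,0,0],0]
  ]
}}

```text
clock: 6.65
ee_pos: [0.5981, -0.137, 0.0164]
orientation: [-0.138, 0.693, 0.138, 0.694]
contact_force: [0.5, 0.4, -0.3]
grip_width: 0.0641
```

Call:
{"api": "apply_moves", "payload": {
  "steps": [
    [0.6,[-10,0,0],0],
    [0.7,[-30,0,0],0],
    [1,[-45,0,0],0],
    [1,[-45,0,0],0],
    [1,[0,0,0],0]
  ]
}}

```text
clock: 7.15
ee_pos: [0.6029, -0.1384, 0.154]
orientation: [-0.14, 0.689, 0.136, 0.698]
contact_force: [1.1, -0.3, 0.5]
grip_width: 0.0853
```

```bash
python3 - <<'E'
from plan import *
plan((423,-105.4,140,-14),(423,-105.4,70,-14))
E
```

```text
at [ 602.9 -138.4  154. ] 22.5 t 7.2 w 0.0853 tilt [-0.9999 -0.009   0.011 ] j6 -0.69
-> (423, -105.4, 140, -14)
[[1,[3,20,-31],0.127],[1,[3,16,-33],0.128],[1,[3,12,-35],0.127],[1,[2,6,-36],0.128],[1,[3,3,-36],0.127]]
-> (423, -105.4, 70, -14)
[[1,[35,0,0],0.0],[1,[35,0,0],0.0]]
```

Call:
{"api": "apply_moves", "payload": {
  "steps": [
    [1,[3,20,-31],0.127],
    [1,[3,16,-33],0.128],
    [1,[3,12,-35],0.127],
    [1,[2,6,-36],0.128],
    [1,[3,3,-36],0.127]
  ]
}}

```text
clock: 7.65
ee_pos: [0.4162, -0.1034, 0.1322]
orientation: [0.088, 0.702, -0.088, 0.702]
contact_force: [0.4, 0.1, -0.0]
grip_width: 0.0855
```

Call:
{"api": "apply_moves", "payload": {
  "steps": [
    [1,[20,0,0],0],
    [1,[20,0,0],0],
    [1,[0,0,0],0],
    [1,[0,0,0],0]
  ]
}}

```text
clock: 8.05
ee_pos: [0.4177, -0.1037, 0.0924]
orientation: [0.086, 0.702, -0.086, 0.702]
contact_force: [0.5, 0.3, -0.6]
grip_width: 0.0858
```

```bash
python3 - <<'E'
from plan import *
from fit import *
plan((423,-105.4,26,-14))
pic("scene","s3.png",(210,120,370,240),5)
for k,x,z in (("disc_mid",(.4225,-.1054,0),0),("soap_mid",(.595,-.136,.39),.01)):
    for c,r in fit(k,x,cams=("scene",),zoff=z).items(): print(k,c,(r.x[:2]*1000).round(1),np.degrees(r.x[2]).round(1),"cost",round(r.cost,2))
E
```

```text
at [ 417.7 -103.7   92.4] -14.0 t 8.1 w 0.0858 tilt [-1.e+00  1.e-04 -1.e-03] j6 -0.1
-> (423, -105.4, 26, -14)
[[1,[33,0,3],0.0],[1,[33,0,2],0.0]]
disc_mid scene [ 419.6 -108.8] 0.0 cost 0.19
soap_mid scene [ 598.6 -137.1] 29.8 cost 0.09
```

View pics/s3.png

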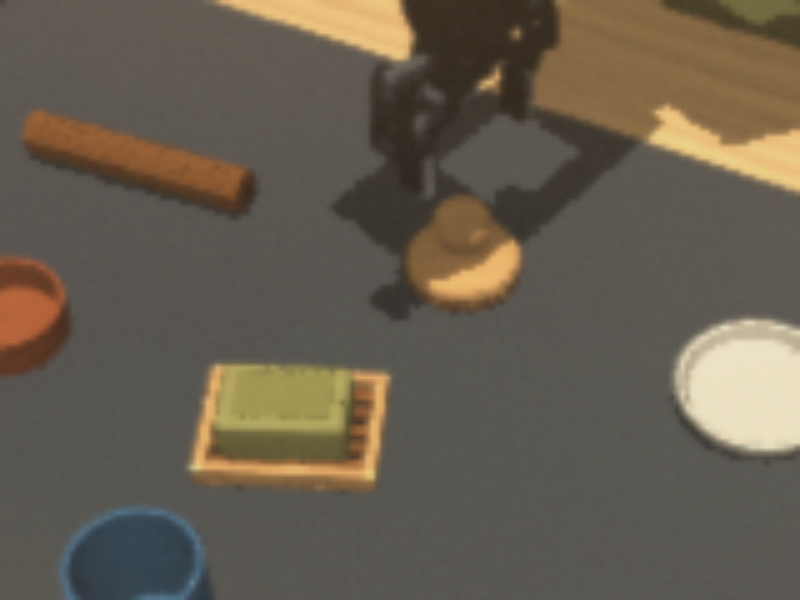

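The soap (285,410) sits level in the dish, somewhat towards its left end; the disc (463,250) still stands, unblocked. Now grasp the knob.

Call:
{"api": "apply_moves", "payload": {
  "steps": [
    [1,[33,0,2],0],
    [1,[33,0,2],0],
    [1,[0,0,0],0]
  ]
}}

```text
clock: 8.5
ee_pos: [0.4201, -0.1041, 0.0242]
orientation: [0.086, 0.704, -0.086, 0.7]
contact_force: [-0.6, 1.6, 0.5]
grip_width: 0.0853
```

Call:
{"api": "apply_moves", "payload": {
  "steps": [
    [-1,[0,0,0],0],
    [-1,[0,0,0],0],
    [-1,[0,0,0],0],
    [-1,[0,0,0],0],
    [-1,[0,0,0],0]
  ]
}}

```text
clock: 9.0
ee_pos: [0.4228, -0.1051, 0.0281]
orientation: [0.086, 0.701, -0.086, 0.703]
contact_force: [-1.5, 0.7, 8.7]
grip_width: 0.0375
```

Call:
{"api": "apply_moves", "payload": {
  "steps": [
    [-1,[0,0,0],0],
    [-1,[0,0,0],0],
    [-1,[-15,0,0],0],
    [-1,[-30,0,0],0],
    [-1,[-30,0,0],0]
  ]
}}

```text
clock: 9.5
ee_pos: [0.4212, -0.1045, 0.1026]
orientation: [0.086, 0.702, -0.086, 0.702]
contact_force: [0.3, -1.0, -1.3]
grip_width: 0.0374
```

```bash
python3 - <<'E'
from plan import *
from fit import *
plan((440.3,112.9,100,12),f=-1)
pic("scene","s4.png",(210,120,370,240),5)
imaging.read_camera("top")
for k,x,z in (("soap_mid",(.595,-.136,.39),.01),("soap_seat",(.595,-.136,.39),.0)):
    for c,r in fit(k,x,zoff=z).items(): print(k,c,(r.x[:2]*1000).round(1),np.degrees(r.x[2]).round(1),"cost",round(r.cost,2))
E
```

```text
at [ 421.2 -104.5  102.6] -14.0 t 9.5 w 0.0374 tilt [-1.e+00  1.e-04 -5.e-04] j6 -0.1
-> (440.3, 112.9, 100, 12)
[[-1,[1,43,-7],-0.091],[-1,[0,43,-3],-0.091],[-1,[1,44,1],-0.09],[-1,[0,44,5],-0.091],[-1,[1,42,9],-0.09]]
soap_mid scene [ 598.4 -137.8] 33.9 cost 0.1
soap_seat top+scene [ 596.  -136.3] 22.3 cost 0.23
soap_seat top [ 596.6 -136. ] 21.9 cost 0.05
soap_seat scene [ 594.5 -137.3] 25.5 cost 0.04
```

View pics/s4.png

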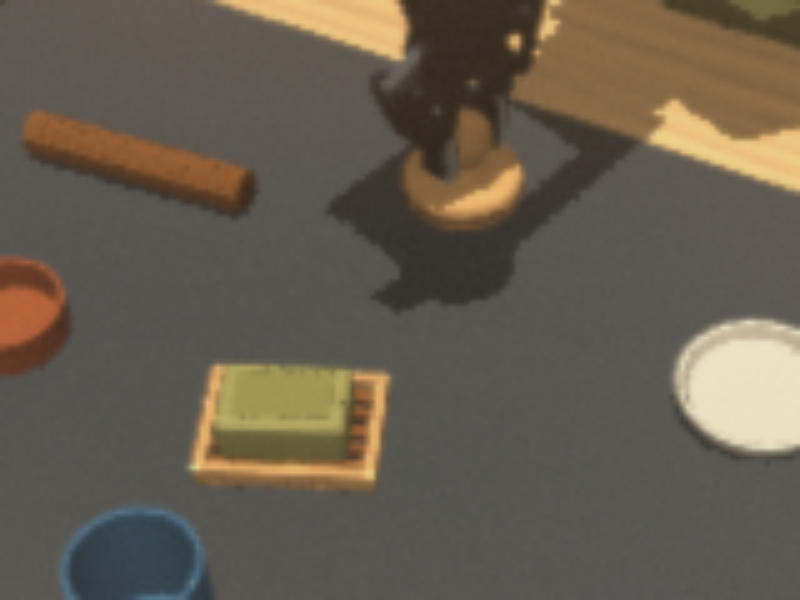

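The disc is lifted and looks level (463,180), and the soap sits flat at (285,410). Carry the disc to the saucer.

Call:
{"api": "apply_moves", "payload": {
  "steps": [
    [-1,[1,43,-7],-0.091],
    [-1,[0,43,-3],-0.091],
    [-1,[1,44,1],-0.09],
    [-1,[0,44,5],-0.091],
    [-1,[1,42,9],-0.09]
  ]
}}

```text
clock: 10.3
ee_pos: [0.4391, 0.114, 0.097]
orientation: [-0.075, 0.704, 0.075, 0.702]
contact_force: [0.7, -0.9, -1.0]
grip_width: 0.0374
```

Call:
{"api": "apply_moves", "payload": {
  "steps": [
    [-1,[0,0,0],0],
    [-1,[0,0,0],0],
    [-1,[25,0,0],0],
    [-1,[20,0,0],0],
    [-1,[0,0,0],0]
  ]
}}

```text
clock: 10.8
ee_pos: [0.4373, 0.1105, 0.0508]
orientation: [-0.073, 0.706, 0.073, 0.701]
contact_force: [-1.4, -1.0, -1.2]
grip_width: 0.0373
```

```bash
python3 - <<'E'
from plan import *
from fit import *
plan((440.3,112.9,36,12),f=-1)
pic("scene","s5.png",(290,130,440,240),5)
for c in ("scene","top"):
  imaging.read_camera(c)
  for k,x,z in (("soap_mid",(.595,-.136,.39),.01),("disc_mid",(.4403,.1129,0),.03)):
    for c,r in fit(k,x,cams=(c,),zoff=z).items(): print(k,c,(r.x[:2]*1000).round(1),np.degrees(r.x[2]).round(1),"cost",round(r.cost,2))
E
```

```text
at [437.3 110.5  50.8] 11.8 t 10.8 w 0.0373 tilt [-1.     -0.     -0.0074] j6 -0.05
-> (440.3, 112.9, 36, 12)
[[-1,[15,1,3],-0.003]]
soap_mid scene [ 598.9 -137.1] 33.9 cost 0.16
disc_mid scene [448.5 112.4] 0.0 cost 0.22
soap_mid top [ 600.7 -137.2] 26.8 cost 0.17
disc_mid top [444.2  82.5] 0.0 cost 8.26
```

View pics/s5.png

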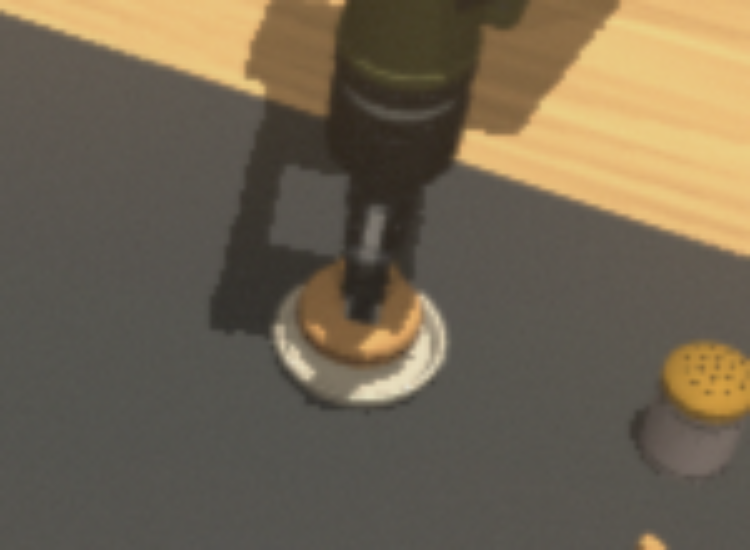

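The disc is held level over the saucer (360,310). Lower and release.

Call:
{"api": "apply_moves", "payload": {
  "steps": [
    [-1,[12,2,2],0],
    [-1,[4,0,0],0],
    [-1,[0,0,0],0]
  ]
}}

```text
clock: 11.45
ee_pos: [0.4415, 0.1147, 0.0372]
orientation: [-0.074, 0.704, 0.074, 0.703]
contact_force: [0.3, 0.6, -0.5]
grip_width: 0.0377
```

Call:
{"api": "apply_moves", "payload": {
  "steps": [
    [-1,[2,0,0],0],
    [-1,[0,0,0],0]
  ]
}}

```text
clock: 11.65
ee_pos: [0.4419, 0.1148, 0.0354]
orientation: [-0.074, 0.703, 0.074, 0.703]
contact_force: [-0.3, -0.2, -0.4]
grip_width: 0.0374
```

Call:
{"api": "apply_moves", "payload": {
  "steps": [
    [-1,[2,0,0],0],
    [-1,[0,0,0],0]
  ]
}}

```text
clock: 11.85
ee_pos: [0.4421, 0.1148, 0.0341]
orientation: [-0.074, 0.703, 0.074, 0.704]
contact_force: [-0.7, -0.5, 7.2]
grip_width: 0.0373
```

Call:
{"api": "apply_moves", "payload": {
  "steps": [
    [-1,[2,0,0],0],
    [-1,[0,0,0],0]
  ]
}}

```text
clock: 12.05
ee_pos: [0.4421, 0.1148, 0.0339]
orientation: [-0.074, 0.703, 0.074, 0.704]
contact_force: [-6.1, -1.3, 28.0]
grip_width: 0.0375
```

Call:
{"api": "apply_moves", "payload": {
  "steps": [
    [-1,[-2,0,0],0],
    [0.4,[0,0,0],0],
    [0.4,[0,0,0],0],
    [0.4,[0,0,0],0],
    [0.6,[0,0,0],0]
  ]
}}

```text
clock: 12.55
ee_pos: [0.4417, 0.1147, 0.033]
orientation: [-0.074, 0.703, 0.074, 0.703]
contact_force: [-0.3, -0.4, 0.3]
grip_width: 0.0681
```

Call:
{"api": "apply_moves", "payload": {
  "steps": [
    [0.6,[-10,0,0],0],
    [1,[-30,0,0],0],
    [1,[-45,0,0],0],
    [1,[-45,0,0],0]
  ]
}}

```text
clock: 12.95
ee_pos: [0.441, 0.1146, 0.1647]
orientation: [-0.074, 0.704, 0.074, 0.703]
contact_force: [2.1, 0.2, -0.8]
grip_width: 0.0857
```

```bash
python3 - <<'E'
from plan import *
plan((426,319,150,37),(426,319,95,37))
E
```

```text
at [441.  114.6 164.7] 12.0 t 12.9 w 0.0857 tilt [-1.0e+00  1.0e-04 -2.1e-03] j6 -0.05
-> (426, 319, 150, 37)
[[1,[3,41,6],-0.087],[1,[3,40,9],-0.087],[1,[3,39,13],-0.088],[1,[3,38,16],-0.087],[1,[3,36,18],-0.088]]
-> (426, 319, 95, 37)
[[1,[27,0,0],0.0],[1,[28,0,0],0.0]]
```

Call:
{"api": "apply_moves", "payload": {
  "steps": [
    [1,[3,41,6],-0.087],
    [1,[3,40,9],-0.087],
    [1,[3,39,13],-0.088],
    [1,[3,38,16],-0.087],
    [1,[3,36,18],-0.088]
  ]
}}

```text
clock: 13.45
ee_pos: [0.4266, 0.3209, 0.1489]
orientation: [-0.226, 0.67, 0.226, 0.67]
contact_force: [0.5, 0.1, 0.7]
grip_width: 0.0855
```

Call:
{"api": "apply_moves", "payload": {
  "steps": [
    [1,[0,0,0],0],
    [1,[27,0,0],0],
    [1,[0,0,0],0],
    [1,[0,0,0],0]
  ]
}}

```text
clock: 13.85
ee_pos: [0.4262, 0.3183, 0.1213]
orientation: [-0.224, 0.671, 0.224, 0.67]
contact_force: [-0.0, -0.1, 0.3]
grip_width: 0.0856
```

```bash
python3 - <<'E'
from plan import *
from fit import *
plan((426,319,27,37))
pic("scene","s6.png",(330,130,460,230),6)
print(proj("scene",[.440,.114,.035]))
for k,x,z in (("disc_mid",(.4403,.1129,0),.006),("can_mid",(.4257,.3186,0),0)):
    for c,r in fit(k,x,cams=("scene",),zoff=z).items(): print(k,c,(r.x[:2]*1000).round(1),np.degrees(r.x[2]).round(1),"cost",round(r.cost,2))
E
```

```text
at [426.2 318.3 121.3] 37.0 t 13.8 w 0.0856 tilt [-1.      0.     -0.0022] j6 -0.08
-> (426, 319, 27, 37)
[[1,[31,0,0],-0.0],[1,[32,0,0],-0.0],[1,[31,1,1],-0.0]]
[[362.88263999 192.49156646]]
disc_mid scene [442.2 113.1] 0.0 cost 0.01
can_mid scene [424.5 318.7] 0.0 cost 0.03
```

View pics/s6.png

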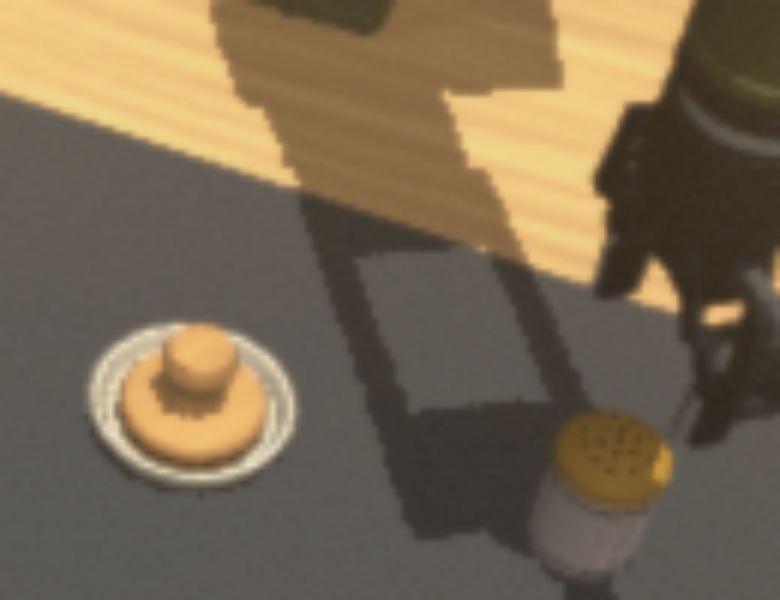

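The disc lies flat and centred in the saucer (195,400); the can (600,490) stands under the open gripper. Grasp it.

Call:
{"api": "apply_moves", "payload": {
  "steps": [
    [1,[31,0,0],0],
    [1,[31,0,0],0],
    [1,[32,0,0],0],
    [1,[0,0,0],0]
  ]
}}

```text
clock: 14.4
ee_pos: [0.4248, 0.3174, 0.0249]
orientation: [-0.225, 0.673, 0.224, 0.668]
contact_force: [-1.2, -0.2, -0.5]
grip_width: 0.0855
```

Call:
{"api": "apply_moves", "payload": {
  "steps": [
    [-1,[0,0,0],0],
    [-1,[0,0,0],0],
    [-1,[0,0,0],0],
    [-1,[0,0,0],0],
    [-1,[0,0,0],0]
  ]
}}

```text
clock: 14.9
ee_pos: [0.4281, 0.3199, 0.0293]
orientation: [-0.224, 0.669, 0.225, 0.672]
contact_force: [0.2, -1.9, 6.6]
grip_width: 0.0536
```

Call:
{"api": "apply_moves", "payload": {
  "steps": [
    [-1,[0,0,0],0],
    [-1,[0,0,0],0],
    [-1,[-25,0,0],0],
    [-1,[-45,0,0],0],
    [-1,[-45,0,0],0]
  ]
}}

```text
clock: 15.4
ee_pos: [0.4262, 0.3189, 0.1436]
orientation: [-0.225, 0.671, 0.224, 0.67]
contact_force: [0.1, 1.8, -1.4]
grip_width: 0.0535
```

```bash
python3 - <<'E'
from plan import *
plan((520,40,165,4),(601.9,-345.1,150,-30),f=-1)
E
```

```text
at [426.2 318.9 143.6] 37.0 t 15.4 w 0.0535 tilt [-1.0e+00  2.0e-04 -1.2e-03] j6 -0.08
-> (520, 40, 165, 4)
[[-1,[-3,-40,-14],0.082],[-1,[-3,-41,-10],0.082],[-1,[-3,-41,-7],0.082],[-1,[-3,-42,-3],0.083],[-1,[-3,-42,1],0.082]]
[[-1,[-3,-42,3],0.083],[-1,[-3,-41,8],0.082]]
-> (601.9, -345.1, 150, -30)
[[-1,[2,-44,6],0.066],[-1,[2,-43,9],0.066],[-1,[2,-42,12],0.066],[-1,[1,-41,14],0.066],[-1,[2,-40,17],0.066]]
[[-1,[1,-39,20],0.066],[-1,[2,-38,22],0.066],[-1,[1,-36,25],0.066],[-1,[2,-34,27],0.066]]
```

Call:
{"api": "apply_moves", "payload": {
  "steps": [
    [-1,[-3,-40,-14],0.082],
    [-1,[-3,-41,-10],0.082],
    [-1,[-3,-41,-7],0.082],
    [-1,[-3,-42,-3],0.083],
    [-1,[-3,-42,1],0.082]
  ]
}}

```text
clock: 15.9
ee_pos: [0.4941, 0.1185, 0.1584]
orientation: [-0.082, 0.702, 0.082, 0.703]
contact_force: [0.9, 0.1, -1.1]
grip_width: 0.0536
```

Call:
{"api": "apply_moves", "payload": {
  "steps": [
    [-1,[-3,-42,3],0.083],
    [-1,[-3,-41,8],0.082],
    [-1,[2,-44,6],0.066],
    [-1,[2,-43,9],0.066],
    [-1,[2,-42,12],0.066]
  ]
}}

```text
clock: 16.4
ee_pos: [0.5484, -0.0905, 0.1582]
orientation: [0.046, 0.705, -0.046, 0.706]
contact_force: [0.4, 0.5, -0.9]
grip_width: 0.0532
```

Call:
{"api": "apply_moves", "payload": {
  "steps": [
    [-1,[1,-41,14],0.066],
    [-1,[2,-40,17],0.066],
    [-1,[1,-39,20],0.066],
    [-1,[2,-38,22],0.066],
    [-1,[1,-36,25],0.066]
  ]
}}

```text
clock: 16.9
ee_pos: [0.5931, -0.3041, 0.1509]
orientation: [0.161, 0.688, -0.162, 0.689]
contact_force: [0.7, -0.5, -1.9]
grip_width: 0.0536
```

Call:
{"api": "apply_moves", "payload": {
  "steps": [
    [-1,[2,-34,27],0.066],
    [-1,[0,0,0],0],
    [-1,[40,0,0],0],
    [-1,[0,0,0],0],
    [-1,[0,0,0],0]
  ]
}}

```text
clock: 17.4
ee_pos: [0.6011, -0.3435, 0.1078]
orientation: [0.183, 0.684, -0.183, 0.682]
contact_force: [0.6, -0.2, -0.5]
grip_width: 0.0536
```

```bash
python3 - <<'E'
from plan import *
from fit import *
s,p,a,M=state()
plan((601.9,-345.1,70,-30),(601.9,-345.1,36,-30),f=-1)
pic("scene","s7.png",(160,110,310,230),5)
imaging.read_camera("top")
for k,x,z in (("can_mid",(.6019,-.3451,0),p[2]/1000-.027),("soap_mid",(.597,-.136,.39),.01),("bar_mid",(.44,-.351,.08),0)):
    for c,r in fit(k,x,zoff=z).items(): print(k,c,(r.x[:2]*1000).round(1),np.degrees(r.x[2]).round(1),"cost",round(r.cost,2))
E
```

```text
at [ 601.1 -343.5  107.8] -30.0 t 17.4 w 0.0536 tilt [-1.0e+00  3.0e-04 -3.4e-03] j6 -0.06
-> (601.9, -345.1, 70, -30)
[[-1,[38,-1,2],0.0]]
-> (601.9, -345.1, 36, -30)
[[-1,[34,0,0],0.0]]
can_mid top+scene [ 607.6 -330.2] 0.0 cost 6.74
can_mid top [ 608.1 -327.1] 0.0 cost 2.77
can_mid scene [ 602.5 -339.1] 0.0 cost 0.04
soap_mid top+scene [ 599.  -136.8] 27.7 cost 0.43
soap_mid top [ 599.9 -136.7] 27.5 cost 0.16
soap_mid scene [ 597.  -137.6] 30.4 cost 0.05
bar_mid top+scene [ 440.7 -340.5] 36.1 cost 133.25
bar_mid top [ 442.6 -342.2] 37.7 cost 119.11
bar_mid scene [ 438.1 -341.2] -6.4 cost 2.54
```

View pics/s7.png

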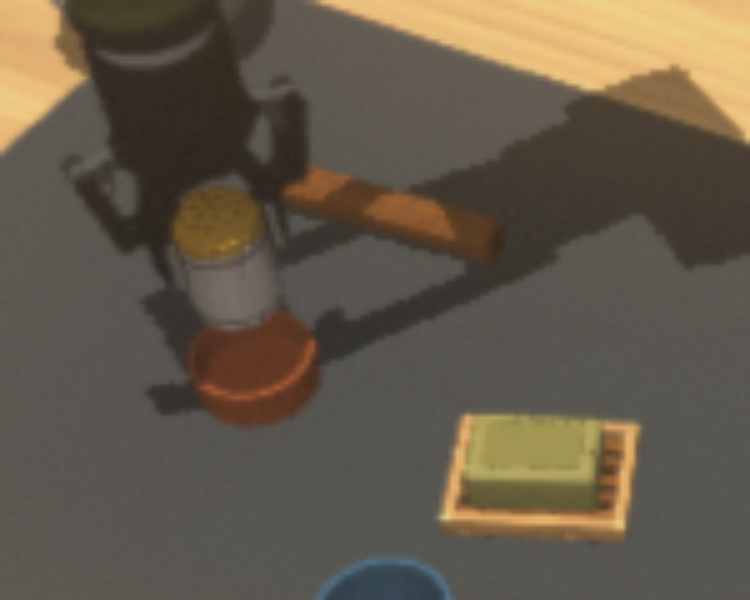

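The can (225,255) hangs upright above the cup (255,365). Lower it in.

Call:
{"api": "apply_moves", "payload": {
  "steps": [
    [-1,[30,-1,2],0],
    [-1,[20,0,0],0],
    [-1,[12,0,0],0],
    [-1,[6,0,0],0],
    [-1,[0,0,0],0]
  ]
}}

```text
clock: 18.3
ee_pos: [0.6032, -0.3464, 0.0397]
orientation: [0.183, 0.683, -0.183, 0.683]
contact_force: [-0.5, 0.1, -0.6]
grip_width: 0.0536
```

Call:
{"api": "apply_moves", "payload": {
  "steps": [
    [-1,[2,0,0],0],
    [-1,[0,0,0],0]
  ]
}}

```text
clock: 18.5
ee_pos: [0.6041, -0.3471, 0.0392]
orientation: [0.183, 0.682, -0.183, 0.684]
contact_force: [-0.2, 0.3, -1.1]
grip_width: 0.0539
```

Call:
{"api": "apply_moves", "payload": {
  "steps": [
    [-1,[2,0,0],0],
    [-1,[0,0,0],0]
  ]
}}

```text
clock: 18.7
ee_pos: [0.6036, -0.3468, 0.0367]
orientation: [0.183, 0.683, -0.183, 0.683]
contact_force: [0.5, 0.1, -1.9]
grip_width: 0.0536
```

Call:
{"api": "apply_moves", "payload": {
  "steps": [
    [-1,[2,0,0],0],
    [-1,[0,0,0],0]
  ]
}}

```text
clock: 18.9
ee_pos: [0.6038, -0.3469, 0.0354]
orientation: [0.183, 0.683, -0.183, 0.683]
contact_force: [-1.4, 1.3, 3.7]
grip_width: 0.0534
```

Call:
{"api": "apply_moves", "payload": {
  "steps": [
    [0.5,[0,0,0],0],
    [0.5,[0,0,0],0],
    [0.6,[0,0,0],0],
    [0.7,[0,0,0],0]
  ]
}}

```text
clock: 19.3
ee_pos: [0.6034, -0.3467, 0.0341]
orientation: [0.183, 0.683, -0.183, 0.683]
contact_force: [-0.4, -0.9, 0.2]
grip_width: 0.0727
```

Call:
{"api": "apply_moves", "payload": {
  "steps": [
    [1,[-15,0,0],0],
    [1,[-40,0,0],0],
    [1,[-45,0,0],0],
    [1,[-20,0,0],0]
  ]
}}

```text
clock: 19.7
ee_pos: [0.6057, -0.3481, 0.1603]
orientation: [0.182, 0.68, -0.184, 0.686]
contact_force: [1.1, -0.4, 0.5]
grip_width: 0.0856
```

```bash
python3 - <<'E'
from plan import *
plan((440,-320,150,4.5),f=1)
E
```

```text
at [ 605.7 -348.1  160.3] -30.0 t 19.7 w 0.0856 tilt [-1.e+00 -4.e-04  8.e-03] j6 -0.06
-> (440, -320, 150, 4.5)
[[1,[2,-11,-32],-0.12],[1,[2,-8,-32],-0.121],[1,[2,-4,-33],-0.12],[1,[2,0,-35],-0.121],[1,[2,4,-33],-0.12]]
```

Before grasping the bar, I move the arm aside to measure it cleanly.

Call:
{"api": "apply_moves", "payload": {
  "steps": [
    [1,[0,40,0],-0.12],
    [1,[0,45,0],-0.12],
    [1,[0,45,0],-0.12],
    [1,[0,45,0],-0.12],
    [1,[0,45,0],-0.12]
  ]
}}

```text
clock: 20.2
ee_pos: [0.6643, -0.1366, 0.1556]
orientation: [-0.029, 0.706, 0.028, 0.707]
contact_force: [-0.1, -0.4, 0.6]
grip_width: 0.0855
```

Call:
{"api": "apply_moves", "payload": {
  "steps": [
    [1,[0,45,0],0],
    [1,[0,0,0],0]
  ]
}}

```text
clock: 20.4
ee_pos: [0.659, -0.0869, 0.1555]
orientation: [-0.028, 0.707, 0.03, 0.706]
contact_force: [0.3, 0.2, -0.3]
grip_width: 0.0854
```

```bash
python3 - <<'E'
from fit import *
from plan import plan
ims={c:imaging.read_camera(c) for c in("top","scene")}
W0=S["bar_mid"]; obs={}; vis=[]
x0=np.array([.44,-.348,np.radians(4.5)])
def W(p,L=1): return (W0*[1,L,1])@R.from_euler("z",p[2]).as_matrix().T+[p[0],p[1],0]
for c,im in ims.items():
    roi=np.zeros((400,640),np.uint8); cv2.fillConvexPoly(roi,cv2.convexHull(proj(c,W(x0)).round().astype(np.int32)),1); roi=cv2.dilate(roi,np.ones((13,13)))
    i=im.astype(int); m=((i[...,0]-i[...,2]>22)&(roi>0)).astype(np.uint8)
    obs[c]=mom(cv2.moments(cv2.convexHull(np.argwhere(m)[:,::-1].astype(np.float32)))); 
    x,y,w,h=cv2.boundingRect(roi); v=im.copy(); e=cv2.findContours(m,0,2)[0]; v=cv2.resize(v[y-5:y+h+5,x-5:x+w+5],(600,250),interpolation=cv2.INTER_NEAREST); mm=cv2.resize(m[y-5:y+h+5,x-5:x+w+5],(600,250),interpolation=cv2.INTER_NEAREST); cv2.drawContours(v,cv2.findContours(mm,0,2)[0],-1,(0,255,0),1); vis.append(v)
cv2.imwrite("pics/b8.png",np.vstack(vis)[:,:,::-1])
w=np.array([1,1,.05,.05,.05])
for cc in (("top","scene"),("top",),("scene",)):
    r=least_squares(lambda p:np.concatenate([w*(mom(cv2.moments(cv2.convexHull(proj(c,W(p,p[3])).astype(np.float32))))-obs[c]) for c in cc]),[*x0,1],x_scale=[.01,.01,.1,.05],diff_step=1e-3)
    print(cc,(r.x[:2]*1000).round(1),np.degrees(r.x[2]).round(1),"len",(170*r.x[3]).round(1),round(r.cost,2))
for k,x,z in (("can_mid",(.6019,-.3451,0),.006),("can_seat",(.6019,-.3451,0),0),("soap_mid",(.598,-.137,.45),.01),("disc_mid",(.441,.1135,0),.006),("bar_seat",(.584,.355,-.4),0)):
    for c,r in fit(k,x,zoff=z).items(): print(k,c,(r.x[:2]*1000).round(1),np.degrees(r.x[2]).round(1),"cost",round(r.cost,2))
a=cv2.resize(ims["scene"][120:320,130:480],(700,400));cv2.imwrite("pics/s8.png",a[:,:,::-1])
plan((440,-350,150,4.5))
E
```

```text
('top', 'scene') [ 436.4 -347.3] 5.8 len 171.5 27.88
('top',) [ 436.5 -340. ] 7.4 len 179.6 0.03
('scene',) [ 427. -367.] 21.8 len 123.7 0.1
can_mid top+scene [ 603.1 -346.5] 0.0 cost 1.08
can_mid top [ 604.7 -346.2] 0.0 cost 0.07
can_mid scene [ 599.2 -348.7] 0.0 cost 0.24
can_seat top+scene [ 599.7 -340. ] 0.0 cost 5.01
can_seat top [ 595.5 -339. ] 0.0 cost 0.64
can_seat scene [ 608.6 -338.2] 0.0 cost 0.24
soap_mid top+scene [ 617.8 -146.7] 0.3 cost 58.2
soap_mid top [ 629.7 -157.7] 45.1 cost 10.92
soap_mid scene [ 599.3 -134.3] 40.1 cost 0.28
disc_mid top+scene [443.  113.8] 0.0 cost 0.23
disc_mid top [443.6 113.7] 0.0 cost 0.1
disc_mid scene [441.5 113.8] 0.0 cost 0.04
bar_seat top+scene [583.6 354. ] -23.0 cost 1.19
bar_seat top [582.4 354.1] -21.6 cost 0.41
bar_seat scene [585.2 353.9] -24.7 cost 0.53
at [659.6 -94.  154.2] 4.3 t 21.0 w 0.0855 tilt [-1.e+00  1.e-04 -2.e-04] j6 -0.28
-> (440, -350, 150, 4.5)
[[1,[1,-30,-29],-0.0],[1,[0,-30,-30],-0.001],[1,[1,-30,-30],-0.0],[1,[0,-30,-30],-0.001],[1,[1,-30,-29],-0.0]]
[[1,[0,-30,-30],-0.001],[1,[1,-30,-30],-0.0],[1,[0,-29,-30],-0.001]]
```

View pics/b8.png

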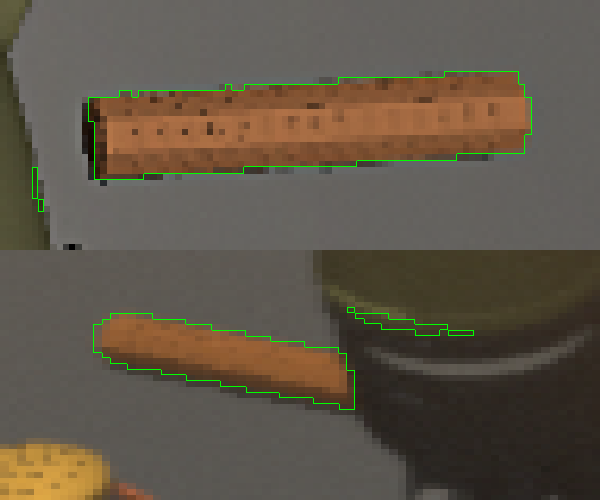

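View pics/s8.png

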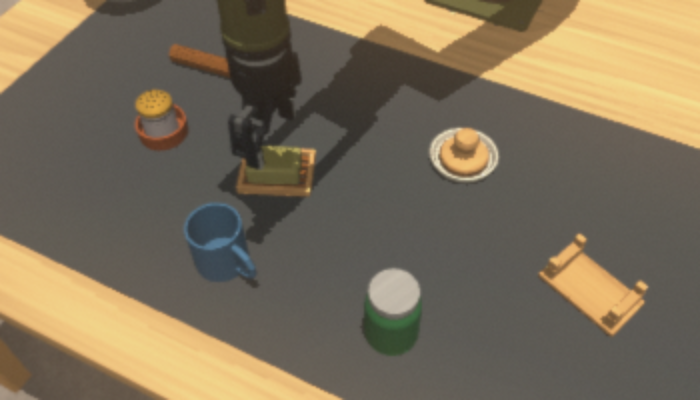

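The can stands upright in the cup (160,112), the disc lies in the saucer (463,155). The bar's colour mask was polluted by the arm, so I refit bar and cradle from the first, unobstructed pictures.

```bash
python3 - <<'E'
from fit import *
from plan import plan
ims={"top":cv2.imread("pics/t0.png")[:,:,::-1],"scene":cv2.imread("pics/s0.png")[:,:,::-1]}
w=np.array([1,1,.05,.05,.05]); rows=[]
for k,x0 in (("bar_mid",(.44,-.346,.08)),("bar_seat",(.584,.355,-.4))):
    def W(p,L=1): return (S[k]*[1,L,1])@R.from_euler("z",p[2]).as_matrix().T+[p[0],p[1],0]
    obs={}; ms={}
    for c,im in ims.items():
        roi=np.zeros((400,640),np.uint8); cv2.fillConvexPoly(roi,cv2.convexHull(proj(c,W(x0)).round().astype(np.int32)),1); roi=cv2.dilate(roi,np.ones((13,13)))
        i=im.astype(int); m=((i[...,0]-i[...,2]>15)&(roi>0)).astype(np.uint8)
        n,l,st,_=cv2.connectedComponentsWithStats(m); m=(l==1+st[1:,4].argmax()); ms[c]=m
        obs[c]=mom(cv2.moments(cv2.convexHull(np.argwhere(m)[:,::-1].astype(np.float32))))
    f=lambda p,cc:np.concatenate([w*(mom(cv2.moments(cv2.convexHull(proj(c,W(p,p[3])).astype(np.float32))))-obs[c]) for c in cc])
    for cc in (("top","scene"),("top",),("scene",)):
        r=least_squares(f,[*x0,1],args=(cc,),x_scale=[.01,.01,.1,.05],diff_step=1e-3)
        print(k,cc,(r.x[:2]*1000).round(1),np.degrees(r.x[2]).round(1),"scale",r.x[3].round(3),round(r.cost,2))
        if len(cc)==2: best=r.x
    v=[]
    for c,im in ims.items():
        q=proj(c,W(best,best[3])); u0,v0=q.mean(0).astype(int); s=8
        o=cv2.resize(im[v0-30:v0+30,u0-50:u0+50],None,fx=4,fy=4,interpolation=cv2.INTER_NEAREST)
        h=((cv2.convexHull(q.astype(np.float32))[:,0]-[u0-50,v0-30]+.5)*4).round().astype(np.int32)
        o=np.ascontiguousarray(o); cv2.polylines(o,[h],True,(0,255,0),1); v.append(o)
    rows.append(np.hstack(v))
cv2.imwrite("pics/b9.png",np.vstack(rows)[:,:,::-1])
E
```

```text
bar_mid ('top', 'scene') [ 440.  -351.8] 4.7 scale 0.962 0.06
bar_mid ('top',) [ 440.2 -351.7] 4.6 scale 0.96 0.0
bar_mid ('scene',) [ 438.9 -352.6] 4.4 scale 0.972 0.01
bar_seat ('top', 'scene') [583.3 355.3] -22.7 scale 0.993 0.21
bar_seat ('top',) [582.7 356.1] -21.7 scale 0.985 0.01
bar_seat ('scene',) [584.1 354.4] -23.2 scale 1.002 0.02
```

View pics/b9.png

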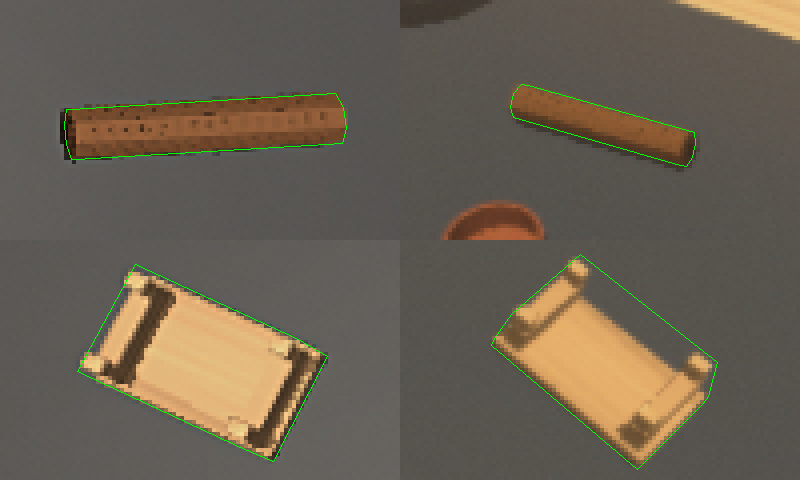

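The overlay fits well: bar at (440,-351.5) yaw 4.7°, cradle at (583.3,355.2) yaw -22.6°.

Call:
{"api": "apply_moves", "payload": {
  "steps": [
    [1,[1,-30,-29],0],
    [1,[0,-30,-30],0],
    [1,[1,-30,-30],0],
    [1,[0,-30,-30],0],
    [1,[1,-30,-29],0]
  ]
}}

```text
clock: 21.5
ee_pos: [0.5223, -0.2553, 0.1514]
orientation: [-0.027, 0.707, 0.027, 0.707]
contact_force: [-0.0, -0.5, 0.6]
grip_width: 0.0854
```

Call:
{"api": "apply_moves", "payload": {
  "steps": [
    [1,[0,-30,-30],0],
    [1,[1,-30,-30],0],
    [1,[0,-29,-30],0],
    [1,[40,0,0],0],
    [1,[0,0,0],0]
  ]
}}

```text
clock: 22.0
ee_pos: [0.4369, -0.3485, 0.1069]
orientation: [-0.024, 0.709, 0.028, 0.705]
contact_force: [0.0, 0.9, -0.5]
grip_width: 0.0854
```

Call:
{"api": "apply_moves", "payload": {
  "steps": [
    [1,[0,0,0],0]
  ]
}}

```text
clock: 22.1
ee_pos: [0.4398, -0.349, 0.1098]
orientation: [-0.026, 0.707, 0.027, 0.706]
contact_force: [-0.2, -0.1, -0.4]
grip_width: 0.0858
```

```bash
python3 - <<'E'
from plan import *
plan((440,-351.5,45,4.7),(440,-351.5,4,4.7))
E
```

```text
at [ 439.8 -349.   109.8] 4.3 t 22.1 w 0.0858 tilt [-1.      0.0024 -0.0017] j6 -0.82
-> (440, -351.5, 45, 4.7)
[[1,[32,-1,0],-0.003],[1,[33,-2,0],-0.004]]
-> (440, -351.5, 4, 4.7)
[[1,[41,0,0],0.0]]
```

Call:
{"api": "apply_moves", "payload": {
  "steps": [
    [1,[32,-1,0],-0.003],
    [1,[33,-1,0],-0.004],
    [1,[25,0,0],0],
    [1,[17,0,0],0],
    [1,[0,0,0],0]
  ]
}}

```text
clock: 22.6
ee_pos: [0.441, -0.3502, 0.0024]
orientation: [-0.029, 0.707, 0.031, 0.706]
contact_force: [0.2, 0.4, -0.8]
grip_width: 0.0853
```

Call:
{"api": "apply_moves", "payload": {
  "steps": [
    [-1,[0,0,0],0],
    [-1,[0,0,0],0],
    [-1,[0,0,0],0],
    [-1,[0,0,0],0],
    [-1,[0,0,0],0]
  ]
}}

```text
clock: 23.1
ee_pos: [0.4413, -0.3521, 0.0046]
orientation: [-0.03, 0.706, 0.029, 0.707]
contact_force: [0.5, 2.5, 5.7]
grip_width: 0.0291
```

Call:
{"api": "apply_moves", "payload": {
  "steps": [
    [-1,[0,0,0],0],
    [-1,[0,0,0],0],
    [-1,[-15,0,0],0],
    [-1,[-30,0,0],0],
    [-1,[-45,0,0],0]
  ]
}}

```text
clock: 23.6
ee_pos: [0.4387, -0.35, 0.092]
orientation: [-0.028, 0.708, 0.031, 0.705]
contact_force: [0.2, -0.4, -1.2]
grip_width: 0.0291
```

Call:
{"api": "apply_moves", "payload": {
  "steps": [
    [-1,[-40,0,0],0],
    [-1,[0,0,0],0]
  ]
}}

```text
clock: 23.8
ee_pos: [0.4438, -0.3546, 0.1393]
orientation: [-0.032, 0.703, 0.026, 0.71]
contact_force: [0.9, -0.9, -0.9]
grip_width: 0.0289
```

```bash
python3 - <<'E'
from plan import *
plan((520,0,160,4.7),(583.3,355.2,130,-22.6),f=-1)
im=pic("scene","s10.png",(150,90,330,210),4)
E
```

```text
at [ 443.8 -354.6  139.3] 4.7 t 23.8 w 0.0289 tilt [-0.9999 -0.009   0.0082] j6 -0.83
-> (520, 0, 160, 4.7)
[[-1,[-3,43,14],0.0],[-1,[-3,43,13],0.0],[-1,[-2,43,13],0.0],[-1,[-3,44,13],0.0],[-1,[-2,43,13],0.0]]
[[-1,[-3,44,13],0.0],[-1,[-2,43,13],0.0],[-1,[-3,44,14],0.001]]
-> (583.3, 355.2, 130, -22.6)
[[-1,[4,43,12],0.06],[-1,[4,44,9],0.059],[-1,[4,45,6],0.06],[-1,[4,45,4],0.059],[-1,[4,46,1],0.06]]
[[-1,[3,44,-3],0.059],[-1,[4,45,-5],0.06],[-1,[3,45,-7],0.059]]
```

View pics/s10.png

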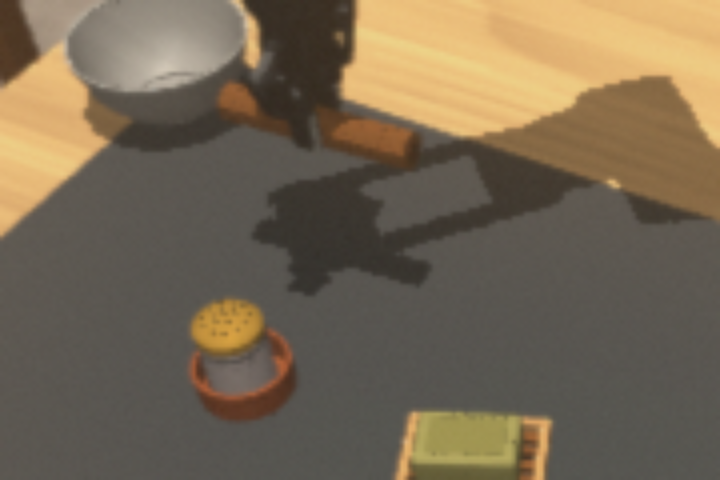

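The bar is lifted level and gripped near its middle (crop (320,130)); can and soap are in place. Carry it to the cradle.

Call:
{"api": "apply_moves", "payload": {
  "steps": [
    [-1,[-3,43,14],0],
    [-1,[-3,43,13],0],
    [-1,[-2,43,13],0],
    [-1,[-3,44,13],0],
    [-1,[-2,43,13],0]
  ]
}}

```text
clock: 24.35
ee_pos: [0.4872, -0.1288, 0.1449]
orientation: [-0.029, 0.708, 0.03, 0.705]
contact_force: [1.8, 0.7, -0.7]
grip_width: 0.0289
```

Call:
{"api": "apply_moves", "payload": {
  "steps": [
    [-1,[-3,44,13],0],
    [-1,[-2,43,13],0],
    [-1,[-3,44,14],0],
    [-1,[4,43,12],0.06],
    [-1,[4,44,9],0.059]
  ]
}}

```text
clock: 24.85
ee_pos: [0.5329, 0.0927, 0.1448]
orientation: [0.013, 0.708, -0.014, 0.706]
contact_force: [0.3, -0.3, -1.8]
grip_width: 0.0291
```

Call:
{"api": "apply_moves", "payload": {
  "steps": [
    [-1,[4,45,6],0.06],
    [-1,[4,45,4],0.059],
    [-1,[4,46,1],0.06],
    [-1,[3,44,-3],0.059],
    [-1,[4,45,-5],0.06]
  ]
}}

```text
clock: 25.35
ee_pos: [0.5704, 0.3149, 0.125]
orientation: [0.118, 0.698, -0.119, 0.696]
contact_force: [0.7, 0.0, -0.6]
grip_width: 0.0291
```

Call:
{"api": "apply_moves", "payload": {
  "steps": [
    [-1,[3,45,-7],0.059],
    [-1,[0,0,0],0],
    [-1,[25,0,0],0],
    [-1,[0,0,0],0],
    [-1,[0,0,0],0]
  ]
}}

```text
clock: 25.85
ee_pos: [0.5783, 0.3572, 0.0974]
orientation: [0.137, 0.695, -0.139, 0.692]
contact_force: [0.3, -0.2, -0.7]
grip_width: 0.029
```

```bash
python3 - <<'E'
from plan import *
plan((583.3,355.2,70,-22.6),f=-1)
E
```

```text
at [578.3 357.2  97.4] -22.5 t 25.9 w 0.029 tilt [-1.     -0.0039 -0.0031] j6 0.88
-> (583.3, 355.2, 70, -22.6)
[[-1,[27,0,5],0.001]]
```

Call:
{"api": "apply_moves", "payload": {
  "steps": [
    [-1,[27,0,5],0],
    [-1,[10,0,0],0],
    [-1,[0,0,0],0],
    [-1,[0,0,0],0]
  ]
}}

```text
clock: 26.25
ee_pos: [0.5845, 0.3564, 0.0628]
orientation: [0.138, 0.694, -0.138, 0.693]
contact_force: [0.3, 0.1, -1.6]
grip_width: 0.0293
```

```bash
python3 - <<'E'
from plan import *
plan((583.3,355.2,38,-22.6),f=-1)
im=pic("scene","s11.png",(370,200,500,300),6)
q=np.vstack([im*0]) 
s,p,a,M=state()
y=np.array([-np.sin(np.radians(a)),np.cos(np.radians(a))])
for h in(-.082,.082): print(proj("scene",[*(p[:2]/1000+h*y),p[2]/1000+.012])-[370,200])
E
```

```text
at [584.5 356.4  62.8] -22.5 t 26.2 w 0.0293 tilt [-1.e+00 -0.e+00 -1.e-04] j6 0.88
-> (583.3, 355.2, 38, -22.6)
[[-1,[25,-1,-1],0.001]]
[[37.08372663 31.69933872]]
[[88.51915189 72.30986841]]
```

View pics/s11.png

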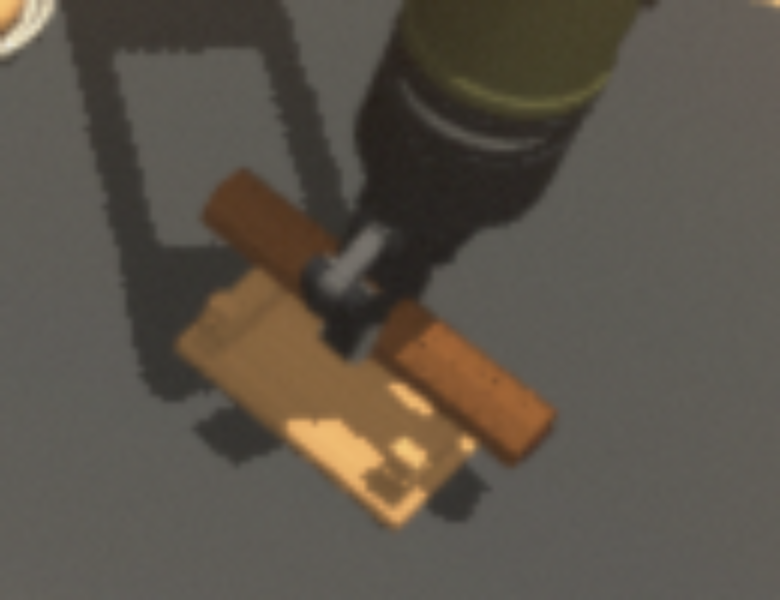

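The bar's ends at (222,192) and (533,440) match the predicted (222,190) and (531,434), so it is centred on the TCP. Lower it.

Call:
{"api": "apply_moves", "payload": {
  "steps": [
    [-1,[15,-1,-1],0],
    [-1,[7,0,0],0],
    [-1,[0,0,0],0],
    [-1,[0,0,0],0]
  ]
}}

```text
clock: 26.7
ee_pos: [0.5834, 0.3563, 0.0408]
orientation: [0.138, 0.693, -0.138, 0.694]
contact_force: [0.1, -0.1, -0.6]
grip_width: 0.0292
```

Call:
{"api": "apply_moves", "payload": {
  "steps": [
    [-1,[3,0,0],0],
    [-1,[0,0,0],0]
  ]
}}

```text
clock: 26.9
ee_pos: [0.5833, 0.3563, 0.0375]
orientation: [0.138, 0.693, -0.138, 0.694]
contact_force: [-0.4, -1.2, -1.2]
grip_width: 0.0293
```

Call:
{"api": "apply_moves", "payload": {
  "steps": [
    [-1,[2,0,0],0],
    [-1,[0,0,0],0]
  ]
}}

```text
clock: 27.1
ee_pos: [0.5835, 0.3564, 0.0366]
orientation: [0.138, 0.693, -0.138, 0.694]
contact_force: [-1.9, -0.5, 4.7]
grip_width: 0.0289
```

Call:
{"api": "apply_moves", "payload": {
  "steps": [
    [-0.1,[0,0,0],0],
    [0.2,[0,0,0],0],
    [0.4,[0,0,0],0],
    [0.4,[0,0,0],0]
  ]
}}

```text
clock: 27.5
ee_pos: [0.5832, 0.3561, 0.0352]
orientation: [0.138, 0.694, -0.138, 0.693]
contact_force: [0.6, 0.2, -0.2]
grip_width: 0.0597
```

Call:
{"api": "apply_moves", "payload": {
  "steps": [
    [0.4,[-15,0,0],0],
    [0.6,[-35,0,0],0],
    [1,[-45,0,0],0],
    [1,[-45,0,0],0],
    [1,[-45,0,0],0]
  ]
}}

```text
clock: 28.0
ee_pos: [0.583, 0.356, 0.2232]
orientation: [0.138, 0.693, -0.138, 0.694]
contact_force: [0.2, 0.7, -0.5]
grip_width: 0.0855
```

Call:
{"api": "apply_moves", "payload": {
  "steps": [
    [1,[0,35,-30],-0.1],
    [1,[0,35,-30],-0.1],
    [1,[0,35,-30],-0.1],
    [1,[0,35,-30],-0.1],
    [1,[0,35,-30],-0.1]
  ]
}}

```text
clock: 28.5
ee_pos: [0.4701, 0.5563, 0.2215]
orientation: [-0.039, 0.706, 0.04, 0.706]
contact_force: [0.7, 0.4, -0.5]
grip_width: 0.0855
```

Call:
{"api": "apply_moves", "payload": {
  "steps": [
    [1,[0,15,-40],-0.1],
    [1,[0,15,-40],-0.1],
    [1,[0,0,0],0],
    [1,[0,0,0],0]
  ]
}}

```text
clock: 28.9
ee_pos: [0.3861, 0.5722, 0.2216]
orientation: [-0.108, 0.698, 0.109, 0.699]
contact_force: [0.7, -0.7, -0.4]
grip_width: 0.0854
```

```bash
python3 - <<'E'
from fit import *
t=imaging.read_camera("top"); s=imaging.read_camera("scene"); cv2.imwrite("pics/t12f.png",t[:,:,::-1]); cv2.imwrite("pics/s12f.png",s[:,:,::-1])
a=cv2.resize(t[100:300,120:500],(760,400)); b=cv2.resize(s[190:300,390:490],(200,200)); cv2.imwrite("pics/t12.png",a[:,:,::-1])
c1=cv2.resize(s[195:295,390:490],(400,400),interpolation=cv2.INTER_CUBIC); c2=cv2.resize(s[180:240,230:310],(400,300),interpolation=cv2.INTER_CUBIC); c2=cv2.copyMakeBorder(c2,0,100,0,0,0)
cv2.imwrite("pics/s12.png",np.hstack([c1,c2])[:,:,::-1])
print(monitor.sense()["clock"],monitor.sense()["ee_pos"])
for k,x,z in (("soap_mid",(.598,-.137,.4),.01),("soap_seat",(.5955,-.136,.39),0),("disc_mid",(.442,.1135,0),.006),("can_mid",(.6025,-.346,0),.006),("bar_mid",(.5833,.3555,-.39),.032)):
    for c,r in fit(k,x,zoff=z).items(): print(k,c,(r.x[:2]*1000).round(1),np.degrees(r.x[2]).round(1),"cost",round(r.cost,2))
E
```

```text
29.0 [0.38815538 0.57176877 0.2212089 ]
soap_mid top+scene [ 599.3 -137.3] 23.4 cost 0.21
soap_mid top [ 599.7 -137.7] 22.9 cost 0.02
soap_mid scene [ 598.5 -136.9] 32.2 cost 0.12
soap_seat top+scene [ 596.  -136.8] 22.5 cost 0.38
soap_seat top [ 595.7 -137.7] 22.8 cost 0.02
soap_seat scene [ 597.1 -135. ] 24.5 cost 0.13
disc_mid top [443.5 114.1] 0.0 cost 0.01
can_mid top+scene [ 603.3 -347.2] 0.0 cost 1.45
can_mid top [ 605.  -346.5] 0.0 cost 0.04
can_mid scene [ 598.7 -350.5] 0.0 cost 0.3
bar_mid top+scene [584.3 357.3] -23.7 cost 1.43
bar_mid top [584.4 356.5] -23.6 cost 0.61
bar_mid scene [584.  358.2] -23.8 cost 0.7
```

View pics/t12.png

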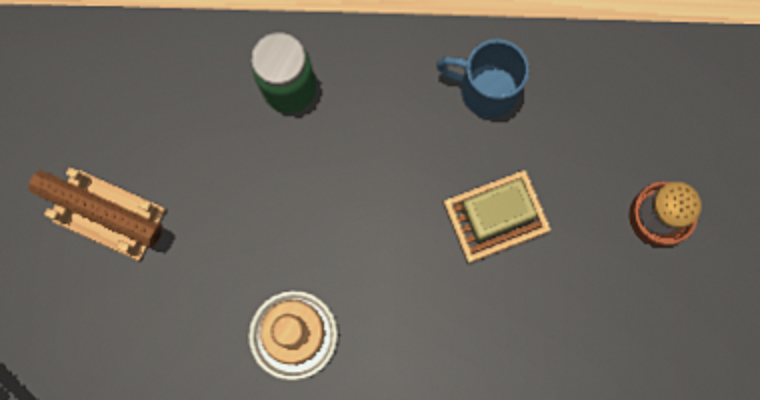

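View pics/s12.png

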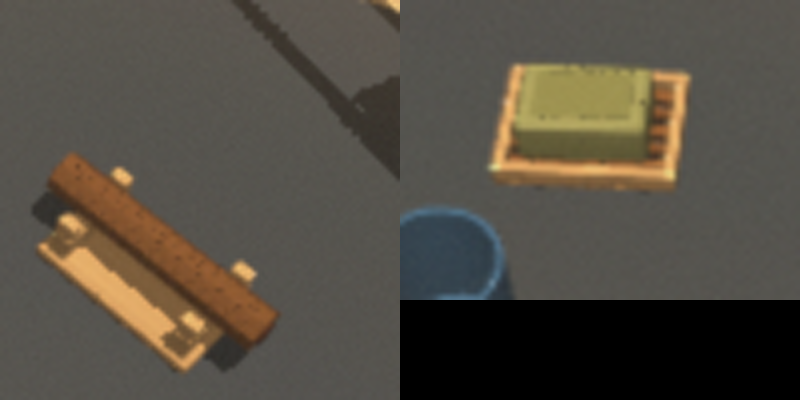

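Top view: bar in both notches (97,207), soap in dish (500,208), disc in saucer (290,332), can in cup (677,205), jar and mug unmoved. One last numeric check of the bar's centring, with the same colour fit.

```bash
python3 - <<'E'
from fit import *
w=np.array([1,1,.05,.05,.05]); x0=np.array([.584,.3565,np.radians(-23)]); obs={}
def W(p,L=.962): return ((S["bar_mid"])*[1,L,1]+[0,0,.032])@R.from_euler("z",p[2]).as_matrix().T+[p[0],p[1],0]
for c,n in(("top","t12f"),("scene","s12f")):
    im=cv2.imread(f"pics/{n}.png")[:,:,::-1]; i=im.astype(int)
    roi=np.zeros((400,640),np.uint8); cv2.fillConvexPoly(roi,cv2.convexHull(proj(c,W(x0)).round().astype(np.int32)),1); roi=cv2.dilate(roi,np.ones((9,9)))
    m=((i[...,0]-i[...,2]>15)&(i[...,1]<115)&(i[...,0]>1.5*i[...,1])&(roi>0)).astype(np.uint8); m=cv2.morphologyEx(m,cv2.MORPH_OPEN,np.ones((3,3)))
    obs[c]=mom(cv2.moments(cv2.convexHull(np.argwhere(m)[:,::-1].astype(np.float32))))
for cc in(("top","scene"),("top",),("scene",)):
    r=least_squares(lambda p:np.concatenate([w*(mom(cv2.moments(cv2.convexHull(proj(c,W(p,p[3])).astype(np.float32))))-obs[c]) for c in cc]),[*x0,.96],x_scale=[.01,.01,.1,.05],diff_step=1e-3)
    d=r.x[:2]-[.5833,.3553]; b=np.radians(-22.6)
    print(cc,(r.x[:2]*1000).round(1),np.degrees(r.x[2]).round(1),r.x[3].round(3),"cost",round(r.cost,2),"across/along mm",(1000*(d@[np.cos(b),np.sin(b)])).round(1),(1000*(d@[-np.sin(b),np.cos(b)])).round(1))
E
```

```text
('top', 'scene') [583.1 357.3] -22.4 0.932 cost 0.2 across/along mm -1.0 1.8
('top',) [583.9 357.2] -22.5 0.938 cost 0.0 across/along mm -0.2 2.0
('scene',) [581.7 357.6] -22.4 0.926 cost 0.02 across/along mm -2.3 1.5
```

```bash
python3 -c "
from workcell import job_done, monitor
print(monitor.sense()['clock']); print(job_done())"
```

```text
29.5
the job is handed in; nothing more can be done
None
```

I placed the four tools in the order you listed (soap, disc, can, bar) and handed the job in at 29.5 s of the 112 s allowed. The arm was clear of everything at the end, and `job_done()` gave no verdict.

What the last pictures and fits showed:

- **Soap:** it sits flat in the dish, about 4 mm off centre and inside the 8 mm of play.
- **Disc:** it lies flat in the saucer, about 2–3 mm from the centre.
- **Can:** it stands upright in the cup. The two cameras disagreed on its position by about 7 mm, because the cup partly hides it from the scene camera.
- **Bar:** it rests in both notches, aligned with the cradle to about 0.2°. It measured 1.5–2 mm off centre lengthwise, which is about the measuring error.
- **Jar and mug:** they look untouched in the final picture; I did not re-measure them.

Some of the network fits were noisy. The scene camera put the soap's angle at 32° against 23° from the top camera. The first bar fit disagreed between the cameras, so I refitted the bar by colour before grasping it. The highest wrist force I saw was 28 N, briefly, while seating the disc.

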